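# Close the canister and show the left-over lid to the tablet's camera

### The arm

A 6-joint arm with a two-finger parallel gripper is mounted at the origin on the work surface. World frame = base frame: x ahead of the robot, y to its left, z up, the work surface at z = 0. Lengths are in m, angles in rad, forces in N, time in s.
With the tool pointing down it reaches from about 0.35 to 0.775 m from the base axis. Payload 7.3 kg.
Tool frame: the origin (TCP) lies between the finger pads; the fingertips stand 14 mm ahead of it and the grasp point (between the pads) lies 5 mm behind it; z points along the fingers, y is the direction in which the jaws open and shut (so a half turn about z gives the same grasp; the last joint's range is limited). The gripper opens to 92 mm and grips with 3 to 60 N. Pads are 19 mm wide; open, the fingers measure 130 mm over their backs; the gripper's body (75 mm by 190 mm) begins 47 mm behind the grasp point.
Start: joints at [1.005, 0.342, 1.524, -0, 1.275, -0.146], TCP at [0.214, 0.479, 0.241] pointing down, gripper open.
Joint ranges: [-2.53, 2.53], [-0.77, 2.02], [0.04, 2.7], [-1, 4.14], [0.28, 2.66], [-3.11, 3.11]. Speed limits (rad/s): [2.57, 2.57, 3.14, 3.14, 3.14, 3.14].

### API

Orientations are given as [roll, pitch, yaw] about the fixed x, y, z axes, in that order (R = Rz(yaw) Ry(pitch) Rx(roll)).
In Python, from cell import robot gives the robot as it stands.
- The arm moves only by the shell command python3 -m creep 'ROWS' [FORCE]. ROWS is JSON, a list that holds one entry, the list of rows, each a list of 7 numbers: the shift along the tool's x, y, z in cm, then the turn, a rotation vector about the tool's x, y, z in degrees, then the gripper command: -1 is shut, 1 is fully open, values between are in proportion. In form: [[[tx, ty, tz, wx, wy, wz, gripper], ...]]. A call has 1 to 8 rows; each row is the pose to reach, as a shift and turn from the pose measured when the call began, along the tool's axes at that moment; what a row does not reach only later rows make up. A row lasts 1/10 s, in which the tool goes at most 50 mm and 8.59 degrees, less where a joint would pass 70% of its speed; a pose out of reach is approached as far as the arm can. A call with a gripper value outside its range is refused whole. The fingers move at their own pace and stop on an object; FORCE is the grip in N (left out, the last holds). Time passes only in rows, so rows that repeat a pose let the fingers close. It gives the time, the measured TCP pose, the force and the opening at its end, in the units of the state.
- robot.observe(): the state, without advancing time (a new reading comes with each control period).
- robot.read_camera(name): name is "side" or "top" or "wrist"; returns the picture (400x640x3 uint8, red, green, blue); there is no depth.
- robot.camera_params(name): a dict with "camera_matrix" (3x3 intrinsics, pixels), "R" (3x3) and "t" (3): a world point X has camera coordinates R X + t. Camera axes: x right, y down, z forward; pixel columns grow to the right and rows downward; lengths in m; the calibration is good to about 2 mm. The wrist camera is an equidistant fisheye: a pixel r from the principal point sees the ray r / f radians off the axis. A picture is of the moment at which its call begins: read the wrist's pose just before it. camera_params takes no time and is no camera call; for the wrist camera it gives the pose at the moment of the call.
- robot.hand_in(): hands the job in, once; it reports no verdict.
Trained networks look in the newest picture that a camera, given by its name, has taken for a name from the list of things; names that differ only in an ending like _2 or _b are one class to them, and where a whole thing is asked for, a point or a joint stands for the part that bears it (a point fixed in the world has none). Each returns a list of dicts, best first, with "score" (0 to 1); they miss things now and then, are a little off and sometimes report something else, mostly with a low value. They report only what shows in the picture. A call takes as long as a camera call. They do not tell look-alikes from the thing itself.
- robot.look_for(camera, label): "centre" ([x, y, z] in m, in the coordinates of the camera as it stood for that picture, good to about 4 mm: the middle of the surface that is visible of it).
- robot.masks_of(camera, label): "mask" (400x640 bool, what is visible of it).
The state is a dict: "time": time; "qpos": joint angles; "qvel": joint speeds; "joint_efforts": joint torques, N m; "tool_pos": TCP position; "tool_rot": TCP orientation; "contact_force": force on the tool from outside, world axes, zero at the start; "torque": the same for the moment, N m; "opening": finger opening in m.
Only numpy, scipy, OpenCV 4.12 (cv2) and the standard library are available. Lean on these libraries where they do the work, as an engineer would, in place of code of your own. Each camera call takes 0.05 s, during which the arm holds its last target.

### The job

Close the open stoneware canister with the lid that fits it, setting it down gently and fully home. Then pick up the left-over smaller lid by its knob and, so that a new canister can be ordered for it, finish while still holding it still in the air, centred 16 cm straight out from the tablet's camera lens with its underside squarely facing the lens. Do not touch the tablet or its stand, do not drop a lid, and leave the canister and the other things on the counter where they are.

Things in the scene. Friction and masses are not known exactly. Their poses are not given: they have to be found in the camera images.
- canister_mouth (a point): centre of the open mouth, at rim height, of the open brown stoneware canister: 130 mm tall, 116 mm across, loose, mouth 88 mm inside and 100 mm outside the rim; stands upright, z up. A lid fully home has its disc flat on the rim, its plug inside and its centre point 17 mm above this point.
- wide_lid_center (a point): the larger of two dark round lids with wooden knobs, knob up on the counter: disc 106 mm across, 12 mm thick; under it a cork plug 80 mm across, 10 mm deep, tapered at its foot; on top a round knob 26 mm across, 32 mm tall; 54 mm in all. Point: its centre, on the axis, 27 mm above the plug's underside (5 mm above the disc's top); z from plug to knob. This one fits the canister. About 160 g.
- narrow_lid_center (a point): the smaller of two dark round lids with wooden knobs, knob up on the counter: disc 74 mm across, 12 mm thick; under it a cork plug 52 mm across, 10 mm deep, tapered at its foot; on top a round knob 26 mm across, 32 mm tall; 54 mm in all. Point: its centre, on the axis, 27 mm above the plug's underside (5 mm above the disc's top); z from plug to knob. This one is left over. About 100 g.
- lens (a point): camera lens of a white tablet (200 mm wide, 130 mm high, 8 mm thick, dark screen) leaning back on a wooden stand: the small dark dot in the middle of the upper bezel, 9 mm from the upper edge, 91 mm above the counter. z points straight out of the screen, the way the lens looks: 35 degrees from vertical, leaning towards the robot's side; y runs along the tablet's width, x up the screen.
- view_point (a point): point in the air 160 mm straight out of the lens along its z, same axes as lens, about 0.22 m above the counter. The left-over lid's centre belongs here, with the lid's z along this z: plug towards the lens, knob away from it.
- stand: the tablet's wooden stand with the tablet on it, fixed to the counter; origin under its middle on the counter, z up, x away from the screen's side towards the back.
- egg_cup: bystander: white china egg cup, 48 mm wide, 55 mm tall; origin at the centre of its underside
- spoon: bystander: steel spoon lying flat, 160 mm long; origin at the centre of its underside
- tumbler: bystander: greenish drinking glass, 68 mm wide, 90 mm tall; origin at the centre of its underside
- mug: bystander: white mug, 80 mm wide, 90 mm tall; origin at the centre of its underside
- tea_tin: bystander: tea tin, 73 x 93 mm, 112 mm tall; origin at the centre of its underside
- pepper_mill: bystander: dark wooden pepper mill, 56 mm wide, 180 mm tall; origin at the centre of its underside
Things that resemble listed ones, but are neither listed nor needed, are in the scene too. Leave any blue look-alike of the part that bears wide_lid_center alone.

How it is judged:
On the way:
1. the larger lid is fully home on the canister and let go (horizontal distance between wide_lid_center and canister_mouth below 0.008 m and z of wide_lid_center in the frame of canister_mouth between 0.013 and 0.02 m and angle between the z axis of wide_lid_center and the z axis of canister_mouth, either way round below 0.05 rad and angle between canister_mouth's own z axis and vertical below 0.05 rad and contact force between the fingers and wide_lid below 0.1 N), for 0.2 s.
At the end, for the whole second after the job is handed in: Larger lid let go on the upright canister: within 8 mm, flat to 0.05 rad, centre 13-20 mm above the mouth. Smaller lid still (under 0.03 m/s), held by the fingers alone (over 1 N), centre within 35 mm of the view point, axis within 0.25 rad of the lens's view, plug to the lens (all of step 1 and distance between narrow_lid_center and view_point below 0.035 m and angle between the z axis of narrow_lid_center and the z axis of view_point, either way round below 0.25 rad and angle between narrow_lid_center's own z axis and vertical below 1.2 rad and contact force between the fingers and narrow_lid above 1 N and linear speed of narrow_lid below 0.03 m/s and contact force between narrow_lid and stand below 0.1 N and contact force between narrow_lid and wide_lid below 0.1 N); the arm keeps its last pose, push and grip.
It fails at once if the tablet or its stand is touched (contact force between anything else and stand above 0.5 N).
It fails at once if the canister is pushed more than 30 mm or lifted (distance of canister_mouth from where it was at the start of the episode above 0.03 m).
It fails at once if a lid is dropped or thrown (over 0.5 m/s while not held) (contact force between the fingers and wide_lid below 0.05 N and linear speed of wide_lid above 0.5 m/s).
It fails at once if a lid is dropped or thrown (over 0.5 m/s while not held) (contact force between the fingers and narrow_lid below 0.05 N and linear speed of narrow_lid above 0.5 m/s).
It fails at once if a bystander is shifted more than 30 mm (distance of any of egg_cup, spoon, tumbler, mug, tea_tin, pepper_mill from where it was at the start of the episode above 0.03 m).
It also fails if it takes over 54 s, if anything falls off the work surface, if the arm or the gripper's body presses on something with over 40 N, if the wrist force passes 120 N, or if a joint passes its speed limit or range.

## Working session

There is one attempt and no reset: what is moved stays moved. The work goes in short steps, Python scripts to look and compute and a shell command to move; the robot and the scene stay as the last step left them, time stands still between calls to the robot, and variables do not carry over. Pictures are saved under pics/ and viewed, and the job is handed in when it is done.

```bash
ls; mkdir -p pics; python3 - <<'E'
from cell import robot
import cv2
s=robot.observe();print(s)
for c in ["side","top","wrist"]:
    im=robot.read_camera(c);cv2.imwrite(f"pics/{c}0.png",im[:,:,::-1])
    p=robot.camera_params(c);print(c,p)
E
```

```text
pics
{'time': 0.0, 'qpos': array([ 1.00500630e+00,  3.42742795e-01,  1.52505593e+00, -3.27181933e-05,
        1.27538060e+00, -1.45956062e-01]), 'qvel': array([ 5.57333948e-04, -4.97617446e-05,  5.00364889e-04,  9.72846588e-04,
        4.37935860e-04,  1.36147061e-03]), 'joint_efforts': array([-1.41138949e-03, -4.31255078e+01, -2.44216847e+01,  7.15755299e-02,
        5.60509705e-02, -1.38312971e-04]), 'tool_pos': array([0.21374559, 0.47908094, 0.24002095]), 'tool_rot': array([-3.14001830e+00, -1.99809794e-04,  2.72176808e+00]), 'contact_force': array([-0.3099173 , -0.0310581 ,  0.05386369]), 'torque': array([ 0.0074034 , -0.01769906,  0.01922585]), 'opening': 0.09213850813043004}
side {'camera_matrix': array([[445.24790416,   0.        , 322.94351871],
       [  0.        , 445.24790416, 193.18281815],
       [  0.        ,   0.        ,   1.        ]]), 'R': array([[ 0.97886979, -0.20415724, -0.01156516],
       [-0.12447012, -0.55001334, -0.82582838],
       [ 0.16223785,  0.80981798, -0.56380292]]), 't': array([-0.54064845,  0.17713795,  1.16412074])}
top {'camera_matrix': array([[408.62867037,   0.        , 323.36111063],
       [  0.        , 408.62867037, 194.75508985],
       [  0.        ,   0.        ,   1.        ]]), 'R': array([[-0.02992922, -0.99949713, -0.01047469],
       [-0.99271752,  0.03094631, -0.11642271],
       [ 0.11668832,  0.00691396, -0.99314452]]), 't': array([-0.00383922,  0.53800905,  1.38611564])}
wrist {'camera_matrix': array([[309.70691629,   0.        , 323.13392105],
       [  0.        , 309.70691629, 202.68206542],
       [  0.        ,   0.        ,   1.        ]]), 'R': array([[ 0.40733722,  0.91327328, -0.00288139],
       [ 0.88315814, -0.39309779,  0.25594106],
       [ 0.23261146, -0.10679904, -0.9666881 ]]), 't': array([-0.52254157, -0.03176069,  0.38942122])}
```

View pics/side0.png

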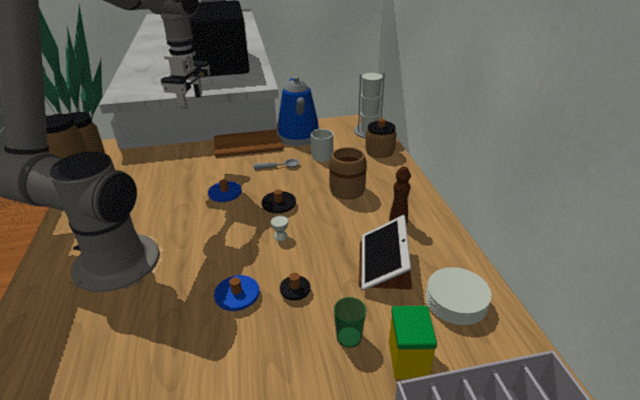

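View pics/top0.png

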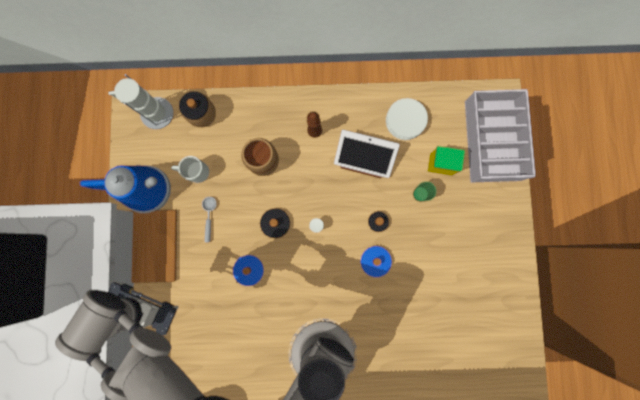

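View pics/wrist0.png

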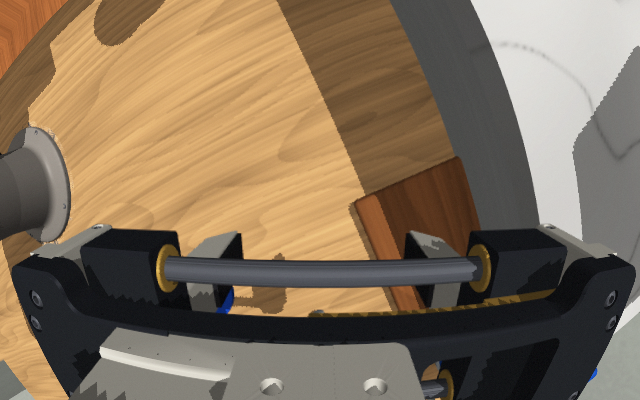

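The larger dark lid could be confused with these, in top-view pixels: dark lid (275,222), smaller dark lid (379,221), blue lids (248,270) and (376,261), and the closed canister's lid (195,105). By the description, the dark larger lid is (275,222) and the left-over lid is (379,221). The open canister is at (259,156).

```bash
cat > h.py <<'E'
from cell import robot
import numpy as np, cv2
from scipy.spatial.transform import Rotation as R
def W(c,x,p=None):
    p=p or robot.camera_params(c); return p["R"].T@(np.array(x)-p["t"])
def proj(c,X,p=None):
    p=p or robot.camera_params(c); q=p["R"]@np.array(X)+p["t"]; K=p["camera_matrix"]; return (K@q)[:2]/q[2]
def ray(c,uv,z,p=None):
    p=p or robot.camera_params(c); K=p["camera_matrix"]
    d=p["R"].T@np.linalg.solve(K,[uv[0],uv[1],1]); o=-p["R"].T@p["t"]; return o+d*(z-o[2])/d[2]
E
python3 - <<'E'
from h import *
np.set_printoptions(precision=4,suppress=True)
for c in ["top","side"]:
    for l in ["canister_mouth","wide_lid_center","narrow_lid_center","lens","egg_cup","tumbler","pepper_mill","mug","spoon","tea_tin"]:
        for r in robot.look_for(c,l)[:4]:
            w=W(c,r["centre"]); print(c,l,round(r["score"],2),w,proj(c,w))
for n,c,uv,z in [("t",'top',(275,222),.02),]: print(ray(c,uv,z))
im=cv2.imread("pics/top0.png"); cv2.imwrite("pics/topc.png",cv2.resize(im[120:290,210:430],None,fx=3.5,fy=3.5,interpolation=cv2.INTER_CUBIC))
im=cv2.imread("pics/side0.png"); cv2.imwrite("pics/sidec.png",cv2.resize(im[130:330,200:430],None,fx=3,fy=3,interpolation=cv2.INTER_CUBIC))
print(robot.observe()['time'])
E
```

```text
top canister_mouth 0.65 [0.7639 0.0018 0.1249] [314.349  123.7471]
top canister_mouth 0.59 [0.6706 0.1897 0.088 ] [259.7973 155.591 ]
top canister_mouth 0.33 [0.4435 0.1468 0.0223] [276.0286 223.5123]
top wide_lid_center 0.85 [ 0.3025 -0.1891  0.0214] [374.7464 261.7693]
top wide_lid_center 0.69 [0.2863 0.2411 0.0205] [249.3832 270.279 ]
top wide_lid_center 0.65 [0.4469 0.1511 0.018 ] [274.9489 222.6122]
top narrow_lid_center 0.72 [ 0.4406 -0.2029  0.0233] [377.0063 221.2451]
top narrow_lid_center 0.31 [ 0.677  -0.1686  0.0624] [365.2732 152.056 ]
top lens 0.62 [ 0.6768 -0.1676  0.0627] [364.9907 152.1052]
top egg_cup 0.59 [ 0.6329 -0.4308  0.1186] [447.4265 158.933 ]
top egg_cup 0.58 [0.4364 0.0038 0.0493] [317.1203 223.9576]
top tumbler 0.84 [ 0.5399 -0.3743  0.0389] [426.0189 190.6627]
top pepper_mill 0.73 [0.7625 0.0032 0.1223] [313.9732 124.3914]
top pepper_mill 0.52 [0.4469 0.1493 0.0198] [275.4057 222.59  ]
top mug 0.56 [0.6403 0.4376 0.0456] [190.5986 169.0034]
top mug 0.18 [ 0.6331 -0.4315  0.1174] [447.5289 158.9345]
top spoon 0.85 [0.5037 0.3849 0.0153] [208.1669 208.4768]
[... 455 characters left out ...]
 0.0197] [277.4739 203.7991]
side narrow_lid_center 0.61 [ 0.4412 -0.2178  0.022 ] [295.4691 288.3652]
side narrow_lid_center 0.35 [0.4609 0.3856 0.012 ] [274.4229 163.7187]
side lens 0.88 [ 0.6676 -0.1906  0.0594] [384.9728 254.6784]
side egg_cup 0.57 [ 0.431  -0.0052  0.0478] [279.1923 225.3485]
side egg_cup 0.3 [ 0.6721 -0.1992  0.054 ] [387.7091 258.4013]
side tumbler 0.93 [ 0.5308 -0.3738  0.0625] [349.5422 322.5648]
side pepper_mill 0.8 [ 0.7685 -0.0075  0.0994] [399.8919 194.4532]
side mug 0.62 [0.6318 0.3987 0.0564] [321.7144 145.3337]
side spoon 0.51 [0.4599 0.383  0.0094] [274.2535 164.7707]
side tea_tin 0.69 [ 0.629  -0.4725  0.1039] [414.8646 340.4833]
[0.449  0.1506 0.02  ]
1.15
```

View pics/topc.png

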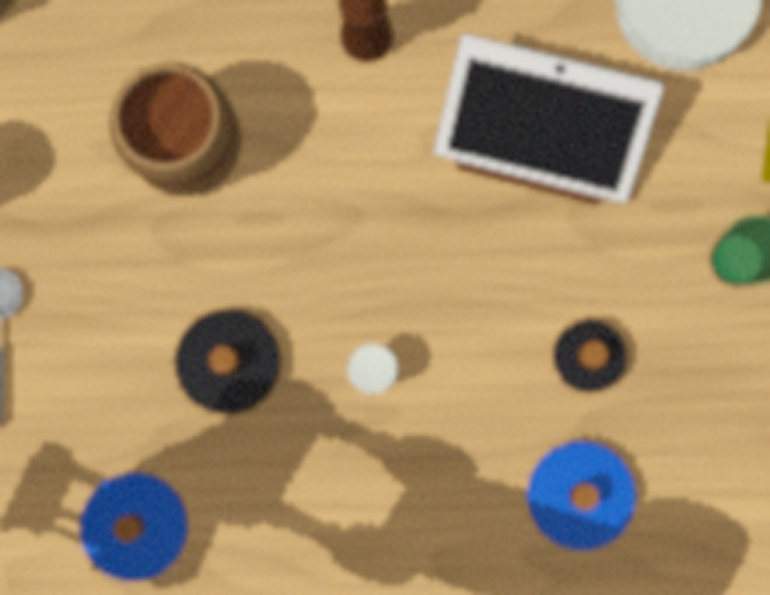

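View pics/sidec.png

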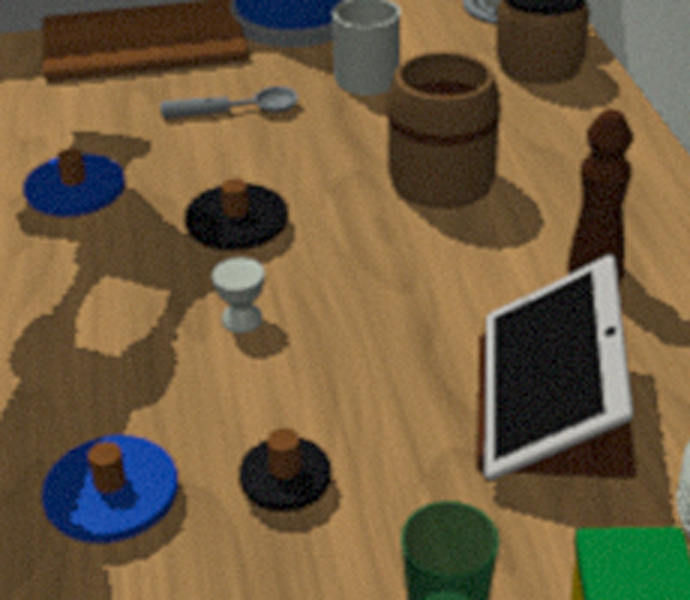

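```bash
cat >> h.py <<'E'
from scipy.optimize import least_squares
def circ(x,y,z,r,n=90):
    a=np.linspace(0,2*np.pi,n,endpoint=False); return np.c_[x+r*np.cos(a),y+r*np.sin(a),np.full(n,z)]
def projN(p,P):
    q=P@p["R"].T+p["t"]; K=p["camera_matrix"]; return (q@K.T)[:,:2]/q[:,2:]
def hullc(p,P):
    h=cv2.convexHull(projN(p,P).astype(np.float32)); m=cv2.moments(h); return np.array([m["m10"],m["m01"]])/m["m00"],m["m00"]
E
python3 - <<'E'
from h import *
np.set_printoptions(precision=4,suppress=True)
G={"wide":[(.0469+.4,.151),.053],"narrow":[(.4406,-.203),.037]}
for n,(g,r) in G.items():
    obs={}
    for c in ["top","side"]:
        im=cv2.imread(f"pics/{c}0.png"); p=robot.camera_params(c)
        dark=(im.max(2)<75).astype(np.uint8)
        u=proj(c,[*g,.016]).astype(int); m=np.zeros_like(dark); cv2.circle(m,tuple(int(v) for v in u),22 if n=="wide" else 17,1,-1)
        k,l,st,ce=cv2.connectedComponentsWithStats(dark*m); i=1+np.argmax(st[1:,4])
        cs,_=cv2.findContours((l==i).astype(np.uint8),cv2.RETR_EXTERNAL,cv2.CHAIN_APPROX_NONE)
        h=cv2.convexHull(max(cs,key=len)); mm=cv2.moments(h); obs[c]=np.array([mm["m10"],mm["m01"]])/mm["m00"]
        print(n,c,obs[c],"area",mm["m00"], "model",hullc(p,np.r_[circ(*g,.010,r),circ(*g,.022,r)]))
    def f(v,cs): return np.concatenate([hullc(robot.camera_params(c),np.r_[circ(*v,.010,r),circ(*v,.022,r)])[0]-obs[c] for c in cs])
    for cs in (["top"],["side"],["top","side"]):
        s=least_squares(f,g,args=(cs,)); print(n,cs,s.x,s.fun)
im=cv2.imread("pics/top0.png")
cv2.imwrite("pics/canc.png",cv2.resize(im[130:182,230:290],None,fx=10,fy=10,interpolation=cv2.INTER_CUBIC))
cv2.imwrite("pics/tabc.png",cv2.resize(im[125:185,328:402],None,fx=10,fy=10,interpolation=cv2.INTER_CUBIC))
im=cv2.imread("pics/side0.png")
cv2.imwrite("pics/cansc.png",cv2.resize(im[140:205,320:375],None,fx=9,fy=9,interpolation=cv2.INTER_CUBIC))
cv2.imwrite("pics/tabsc.png",cv2.resize(im[210:295,355:420],None,fx=7,fy=7,interpolation=cv2.INTER_CUBIC))
E
```

```text
wide top [274.9669 222.9498] area 624.5 model (array([274.9739, 222.6892]), 741.5589240486734)
wide side [278.246  202.3913] area 589.5 model (array([278.6324, 201.845 ]), 669.2739863807801)
wide ['top'] [0.446 0.151] [-0. -0.]
wide ['side'] [0.4454 0.1484] [-0. -0.]
wide ['top', 'side'] [0.4457 0.1502] [ 0.2282  0.084   0.0155 -0.354 ]
narrow top [378.2131 221.1408] area 267.5 model (array([376.8479, 221.371 ]), 366.32060140231624)
narrow side [294.7565 288.0748] area 588.0 model (array([294.3744, 286.0281]), 666.6170170754194)
narrow ['top'] [ 0.4413 -0.2078] [-0. -0.]
narrow ['side'] [ 0.4405 -0.2097] [ 0. -0.]
narrow ['top', 'side'] [ 0.4408 -0.2088] [ 0.3041  0.1358  0.0538 -0.2973]
```

View pics/canc.png

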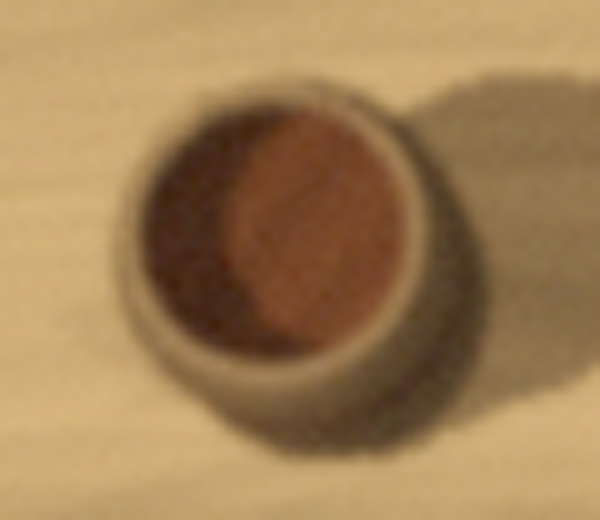

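View pics/tabc.png

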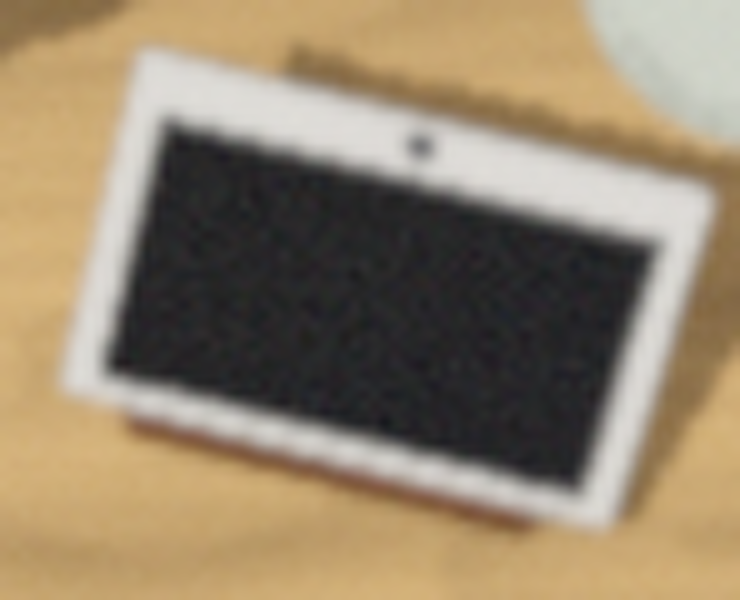

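View pics/cansc.png

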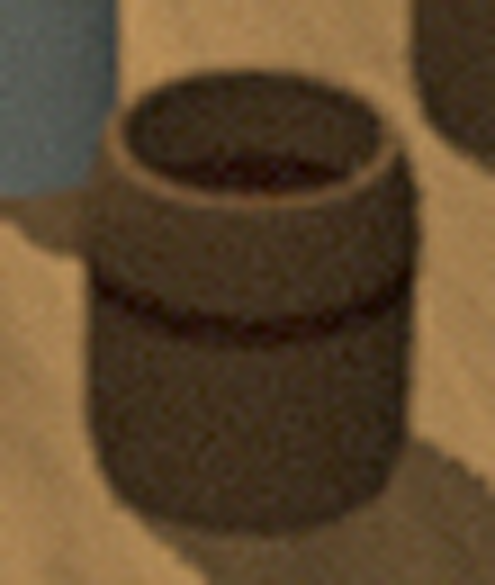

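View pics/tabsc.png

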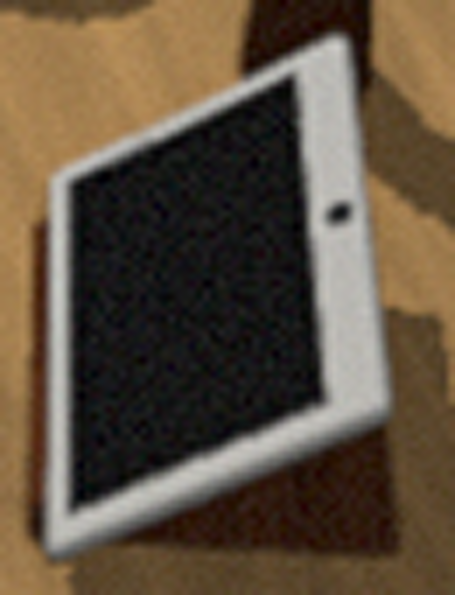

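```bash
python3 - <<'E'
from h import *
np.set_printoptions(precision=4,suppress=True)
def px(x,y,ox,oy,s): return np.array([(x+.5)/s-.5+ox,(y+.5)/s-.5+oy])
mt=px(275.5,231,230,130,10); ms=px(254,138,320,140,9)
obs={"top":mt,"side":ms}
def f(v,cs): return np.concatenate([hullc(robot.camera_params(c),circ(*v,.130,.047 if c=="side" else .044))[0]-obs[c] for c in cs])
for cs in (["top"],["side"],["top","side"]):
    s=least_squares(f,[.68,.19],args=(cs,)); print("mouth",s.x,s.fun)
T=[px(x,y,328,125,10) for x,y in [(421,146),(140,48),(717,188),(62,390),(618,528)]]
S=[px(x,y,355,210,7) for x,y in [(341,213),(347,38),(388,412),(52,178),(50,548)]]
# local coords x up, y width; which y? z out toward robot, x up: y = z cross x
L=np.array([[0,0,0],[.009,-.1,0],[.009,.1,0],[-.121,-.1,0],[-.121,.1,0]])
def fr(a):
    z=np.array([np.sin(.6109)*np.cos(a),np.sin(.6109)*np.sin(a),np.cos(.6109)])
    x=np.array([-np.cos(.6109)*np.cos(a),-np.cos(.6109)*np.sin(a),np.sin(.6109)]); y=np.cross(z,x); return np.c_[x,y,z]
def g(v):
    P=L@fr(v[2]).T+[v[0],v[1],.091]
    return np.r_[(projN(robot.camera_params("top"),P)-T).ravel(),(projN(robot.camera_params("side"),P)-S).ravel()]
b=None
for a in (2.9,-2.9+.0):
    s=least_squares(g,[.7,-.19,a],loss="soft_l1"); print(s.x,s.cost,g(s.x).reshape(-1,2))
    # 
F=fr(s.x[2]); print("view",np.r_[s.x[:2],.091]+.16*F[:,2],F)
s=robot.observe();print(s['tool_pos'],R.from_euler('xyz',s['tool_rot']).as_matrix())
E
```

```text
mouth [0.6716 0.1916] [ 0. -0.]
mouth [0.67   0.1878] [0. 0.]
mouth [0.6711 0.1908] [ 0.2436  0.1467  0.1118 -0.5073]
[ 0.7156 -0.1816  2.8637] 495.9315195871774 [[ -0.2431  -0.3184]
 [ 57.5728  14.0852]
 [-58.0628 -14.0154]
 [ 54.844   13.8592]
 [-56.1279 -13.6136]
 [  0.2575  -0.3989]
 [  6.3706  51.96  ]
 [ -6.3719 -55.1282]
 [ -0.4718  53.3143]
 [ -0.1256 -53.9317]]
[ 0.7148 -0.181  -2.9889] 511.3229559423922 [[ -0.4095  -0.0957]
 [ 56.6113   1.861 ]
 [-59.5201  -1.4307]
 [ 66.9226   2.4397]
 [-44.5928  -1.0595]
 [ -0.1208  -0.5101]
 [ 23.8746  48.8121]
 [-22.9886 -54.3857]
 [ 21.4551  64.63  ]
 [-12.9452 -42.2386]]
view [ 0.6241 -0.1949  0.2221] [[ 0.8096 -0.1521 -0.5669]
 [ 0.1246  0.9884 -0.0872]
 [ 0.5736  0.      0.8191]]
[0.214  0.4794 0.2407] [[-0.9132  0.4075  0.0001]
 [ 0.4075  0.9132  0.0001]
 [-0.      0.0001 -1.    ]]
```

```bash
python3 - <<'E'
from h import *
np.set_printoptions(precision=4,suppress=True)
def px(x,y,ox,oy,s): return np.array([(x+.5)/s-.5+ox,(y+.5)/s-.5+oy])
T=[px(x,y,328,125,10) for x,y in [(421,146),(140,48),(717,188),(62,390),(618,528)]]
S=[px(x,y,355,210,7) for x,y in [(341,213),(347,38),(388,412),(52,178),(50,548)]]
L=np.array([[0,0,0],[.009,.1,0],[.009,-.1,0],[-.121,.1,0],[-.121,-.1,0]])
t=np.radians(35)
def fr(a):
    z=np.array([np.sin(t)*np.cos(a),np.sin(t)*np.sin(a),np.cos(t)])
    x=np.array([-np.cos(t)*np.cos(a),-np.cos(t)*np.sin(a),np.sin(t)]); return np.c_[x,np.cross(z,x),z]
def g(v):
    P=L@fr(v[2]).T+[v[0],v[1],.091]
    return np.r_[(projN(robot.camera_params("top"),P)-T).ravel(),(projN(robot.camera_params("side"),P)-S).ravel()]
s=least_squares(g,[.7,-.19,2.86],loss="soft_l1"); print(s.x,s.cost,g(s.x).reshape(-1,2).T)
F=fr(s.x[2]); v=np.r_[s.x[:2],.091]+.16*F[:,2]; print("view",v,F)
np.savez("view.npz",v=v,F=F,lens=np.r_[s.x[:2],.091])
im=cv2.imread("pics/top0.png"); cv2.imwrite("pics/narc.png",cv2.resize(im[196:246,345:410],None,fx=11,fy=11,interpolation=cv2.INTER_CUBIC))
cv2.imwrite("pics/widc.png",cv2.resize(im[196:250,240:310],None,fx=11,fy=11,interpolation=cv2.INTER_CUBIC))
E
```

```text
[ 0.7152 -0.1836  2.858 ] 2.098577531336764 [[ 0.3746  0.3071  0.4691 -0.0542 -0.3556  0.397  -0.162   0.4207 -0.1362
  -0.3557]
 [-0.2202 -0.0746  0.3486  0.0885  0.2725  0.1649 -1.196  -0.8064 -0.7047
   0.9308]]
view [ 0.6271 -0.158   0.2221] [[ 0.7864  0.2798 -0.5507]
 [-0.2292  0.9601  0.1605]
 [ 0.5736  0.      0.8192]]
```

View pics/narc.png

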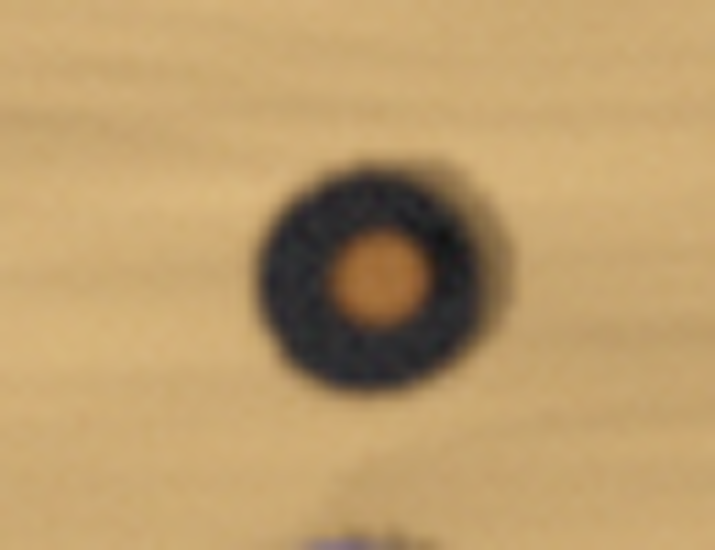

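View pics/widc.png

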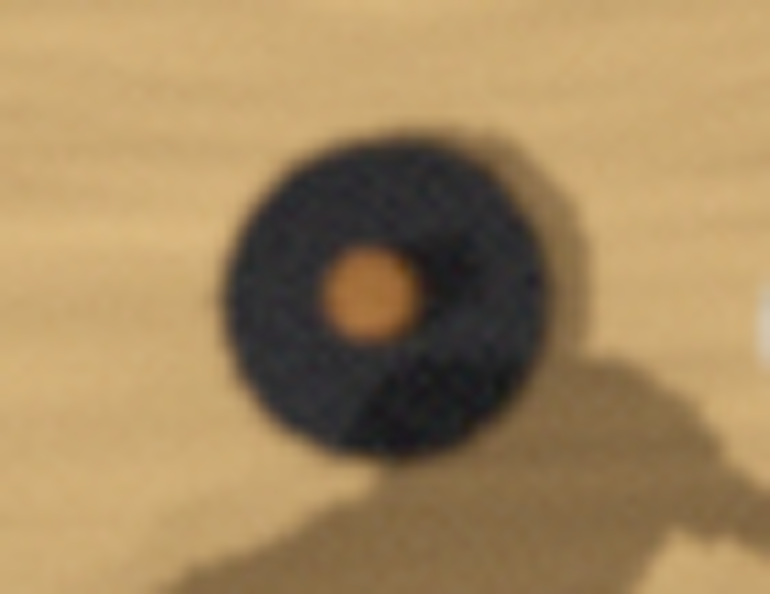

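```bash
python3 -m creep '[[[-34.6,-20.6,8,0,0,0,0.3],[-34.6,-20.6,8,0,0,0,0.3],[-34.6,-20.6,8,0,0,0,0.3],[-34.6,-20.6,8,0,0,0,0.3],[-34.6,-20.6,8,0,0,0,0.3],[-34.6,-20.6,8,0,0,0,0.3],[-34.6,-20.6,8,0,0,0,0.3],[-34.6,-20.6,8,0,0,0,0.3]]]' 30
python3 -m creep '[[[-6,-4,0,0,0,0,0.3]]]' 2>&1 | head -0; python3 - <<'E'
from h import *
np.set_printoptions(precision=4,suppress=True)
s=robot.observe();print(s['time'],s['tool_pos'],s['opening'],s['qpos'])
d=np.array([.4457,.1502,.039])-s['tool_pos'];M=R.from_euler('xyz',s['tool_rot']).as_matrix();print(M.T@d*100)
E
```

```text
time: 1.95
tool_pos: [0.441, 0.157, 0.1627]
tool_rot: [3.141, 0.001, 2.722]
contact_force: [0.9, 1.2, -0.2]
opening: 0.0599
2.05 [0.467  0.1146 0.1617] 0.059765312167431625 [ 0.0808  0.3464  1.7584  0.0005  1.0375 -1.0703]
[ 3.3889  2.3823 12.276 ]
```

```bash
python3 -m creep '[[[3.4,2.4,4,0,0,0,0.3],[3.4,2.4,4,0,0,0,0.3],[3.4,2.4,4,0,0,0,0.3]]]'
python3 - <<'E'
from h import *
np.set_printoptions(precision=4,suppress=True)
s=robot.observe();print(s['time'],s['tool_pos'],s['qpos'])
im=robot.read_camera("wrist");cv2.imwrite("pics/w1.png",im[:,:,::-1])
im=robot.read_camera("side");cv2.imwrite("pics/s1.png",im[:,:,::-1])
d=np.array([.4457,.1502,.039])-s['tool_pos'];M=R.from_euler('xyz',s['tool_rot']).as_matrix();print(M.T@d*100)
E
```

```text
time: 2.35
tool_pos: [0.4449, 0.1504, 0.121]
tool_rot: [-3.14, -0.003, 2.722]
contact_force: [0.3, 0.8, 0.2]
opening: 0.0599
2.35 [0.4449 0.1504 0.121 ] [ 0.1622  0.3856  1.8357  0.0006  0.9236 -0.9896]
[-0.1086  0.031   8.1962]
```

View pics/w1.png

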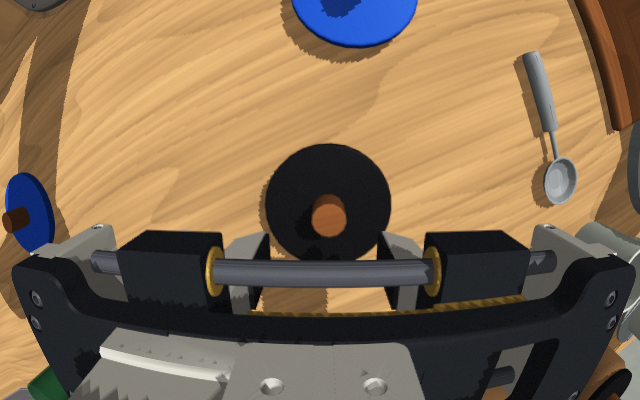

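View pics/s1.png

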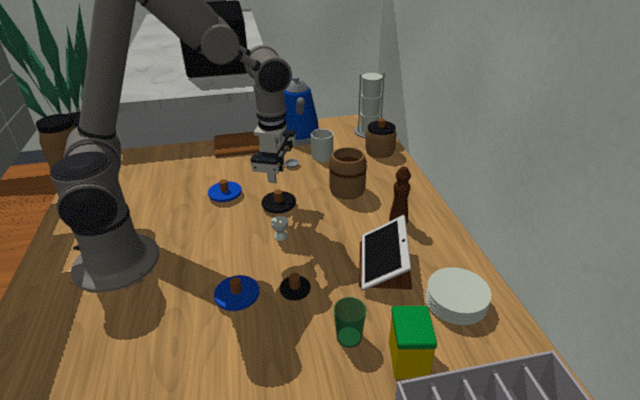

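```bash
cat >> h.py <<'E'
def wray(uv,z,p):
    K=p["camera_matrix"]; v=(np.array(uv)-[K[0,2],K[1,2]]); r=np.hypot(*v); th=r/K[0,0]
    d=np.r_[np.sin(th)*v/r,np.cos(th)]; d=p["R"].T@d; o=-p["R"].T@p["t"]; return o+d*(z-o[2])/d[2]
E
python3 - <<'E'
from h import *
np.set_printoptions(precision=4,suppress=True)
p=robot.camera_params("wrist")
print(wray((329,203),.020,p),wray((329,216),.054,p), wray((265,203),.02,p),wray((392,203),.02,p),wray((329,144),.022,p))
print(robot.observe()['tool_pos'])
E
```

```text
[0.4442 0.1555 0.02  ] [0.4445 0.1547 0.054 ] [0.4227 0.107  0.02  ] [0.4655 0.2036 0.02  ] [0.3999 0.1749 0.022 ]
[0.4463 0.1511 0.1226]
```

```bash
python3 -m creep '[[[0,0.1,4.5,0,0,0,0.3],[0,0.1,8.0,0,0,0,0.3],[0,0.1,8.2,0,0,0,0.3],[0,0.1,8.2,0,0,0,0.3]]]'
python3 -m creep '[[[0,0,0,0,0,0,-1],[0,0,0,0,0,0,-1],[0,0,0,0,0,0,-1],[0,0,0,0,0,0,-1],[0,0,0,0,0,0,-1]]]' 30
```

```text
time: 2.85
tool_pos: [0.4473, 0.1526, 0.0414]
tool_rot: [3.141, 0.001, 2.726]
contact_force: [0.1, 0.3, -0.4]
opening: 0.0595
time: 3.35
tool_pos: [0.4475, 0.1526, 0.0418]
tool_rot: [3.14, 0.002, 2.725]
contact_force: [-1.3, 0.0, 5.2]
opening: 0.0251
```

```bash
python3 -m creep '[[[0,0,-2,0,0,0,-1],[0,0,-6,0,0,0,-1],[0,0,-11,0,0,0,-1],[0,0,-15,0,0,0,-1],[0,0,-17,0,0,0,-1],[-4,2.7,-17,0,0,0,-1],[-8,5.5,-17,0,0,0,-1],[-12,8.2,-17,0,0,0,-1]]]'
python3 - <<'E'
from h import *
np.set_printoptions(precision=4,suppress=True)
s=robot.observe();print(s['time'],s['tool_pos'],s['qpos'],s['contact_force'])
d=np.array([.671,.191,.196])-s['tool_pos'];M=R.from_euler('xyz',s['tool_rot']).as_matrix();print(M.T@d*100)
E
```

```text
time: 4.15
tool_pos: [0.5914, 0.1793, 0.2126]
tool_rot: [3.14, 0.002, 2.725]
contact_force: [0.1, -0.1, -0.8]
opening: 0.0255
4.15 [0.5914 0.1793 0.2126] [ 0.1704  0.5333  1.2964  0.0002  1.3091 -0.9843] [ 0.0711 -0.1062 -0.8049]
[-6.8054  4.2848  1.6795]
```

```bash
python3 -m creep '[[[-4,2.5,0.5,0,0,0,-1],[-6.8,4.3,1.6,0,0,0,-1],[-6.8,4.3,1.6,0,0,0,-1],[-6.8,4.3,1.6,0,0,0,-1]]]'
python3 - <<'E'
from h import *
np.set_printoptions(precision=4,suppress=True)
s=robot.observe();print(s['time'],s['tool_pos'],s['contact_force'])
for c,b in [("top",(120,200,215,305)),("side",(95,215,295,400)),]:
    im=robot.read_camera(c)[:,:,::-1]; cv2.imwrite(f"pics/{c}2.png",im); a=im[b[0]:b[1],b[2]:b[3]]; cv2.imwrite(f"pics/{c}2c.png",cv2.resize(a,None,fx=6,fy=6,interpolation=cv2.INTER_CUBIC))
E
```

```text
time: 4.55
tool_pos: [0.6704, 0.191, 0.1948]
tool_rot: [-3.141, -0.001, 2.725]
contact_force: [-1.0, -0.6, -2.0]
opening: 0.0253
4.55 [0.6704 0.191  0.1948] [-0.9809 -0.6354 -2.0069]
```

View pics/top2c.png

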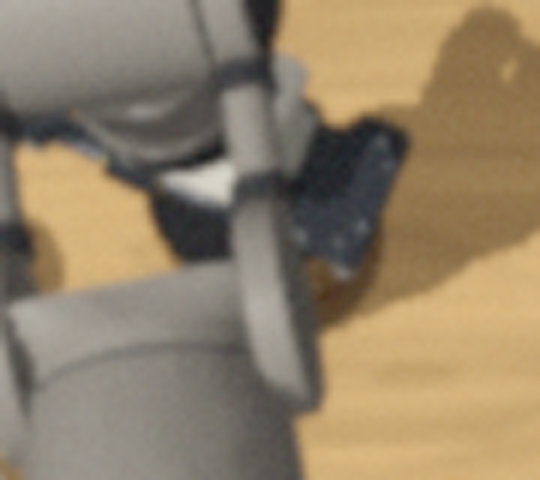

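View pics/side2c.png

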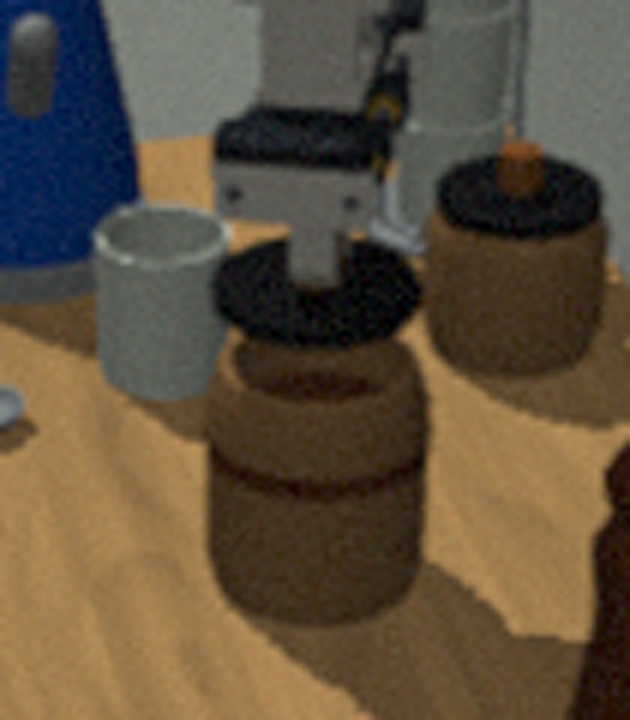

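```bash
python3 - <<'E'
from h import *
np.set_printoptions(precision=4,suppress=True)
p=robot.camera_params("side"); s=robot.observe(); zb=s['tool_pos'][2]-.0418
im=cv2.imread("pics/side2.png")
sub=im[130:156,325:372].max(2); dark=(im.max(2)<50)
m=np.zeros((400,640),np.uint8); m[132:155,327:369]=dark[132:155,327:369]
cs,_=cv2.findContours(m,cv2.RETR_EXTERNAL,cv2.CHAIN_APPROX_NONE); c=max(cs,key=cv2.contourArea)
P=np.r_[circ(.671,.191,zb+.010,.053),circ(.671,.191,zb+.022,.053)]; q=projN(p,P)
print(cv2.boundingRect(c),q.min(0),q.max(0))
obs=np.array([(213+420)/2,(238+345)/2]);obs=(obs+.5)/6-.5+[295,95]
def f(v):
    P=np.r_[circ(*v,zb+.010,.053),circ(*v,zb+.022,.053)]; q=projN(p,P); return (q.min(0)+q.max(0))/2-obs
r=least_squares(f,[.67,.19]); print(r.x)
h=cv2.convexHull(np.vstack([c])); mm=cv2.moments(h); o=np.array([mm["m10"],mm["m01"]])/mm["m00"]
r=least_squares(lambda v:hullc(p,np.r_[circ(*v,zb+.010,.053),circ(*v,zb+.022,.053)])[0]-o,[.67,.19]); print(r.x,s['tool_pos'])
E
```

```text
(330, 135, 36, 19) [330.3628 132.2068] [365.9794 152.4295]
[0.6672 0.1864]
[0.6662 0.1829] [0.6701 0.1911 0.1972]
```

```bash
python3 -m creep '[[[-0.15,0.15,1.0,0,0,0,-1],[-0.15,0.15,2.0,0,0,0,-1],[-0.15,0.15,2.3,0,0,0,-1],[-0.15,0.15,2.6,0,0,0,-1],[-0.15,0.15,2.8,0,0,0,-1],[-0.15,0.15,2.8,0,0,0,-1]]]'
python3 - <<'E'
from h import *
np.set_printoptions(precision=4,suppress=True)
s=robot.observe();print(s['time'],s['tool_pos'],s['contact_force'],s['torque'])
for c,b in [("side",(95,215,295,400)),]:
    im=robot.read_camera(c)[:,:,::-1]; cv2.imwrite(f"pics/{c}3.png",im); a=im[b[0]:b[1],b[2]:b[3]]; cv2.imwrite(f"pics/{c}3c.png",cv2.resize(a,None,fx=6,fy=6,interpolation=cv2.INTER_CUBIC))
s=robot.observe();print(s['time'],s['tool_pos'],s['contact_force'],s['torque'])
E
```

```text
time: 5.25
tool_pos: [0.6721, 0.1919, 0.169]
tool_rot: [3.14, 0.001, 2.726]
contact_force: [-0.3, 0.3, -1.8]
opening: 0.0253
5.25 [0.6721 0.1919 0.169 ] [-0.2637  0.3451 -1.8157] [-0.0095  0.0215 -0.0036]
5.3 [0.6722 0.1919 0.1692] [ 0.5799 -0.4334 -1.7475] [-0.0393  0.0129 -0.012 ]
```

View pics/side3c.png

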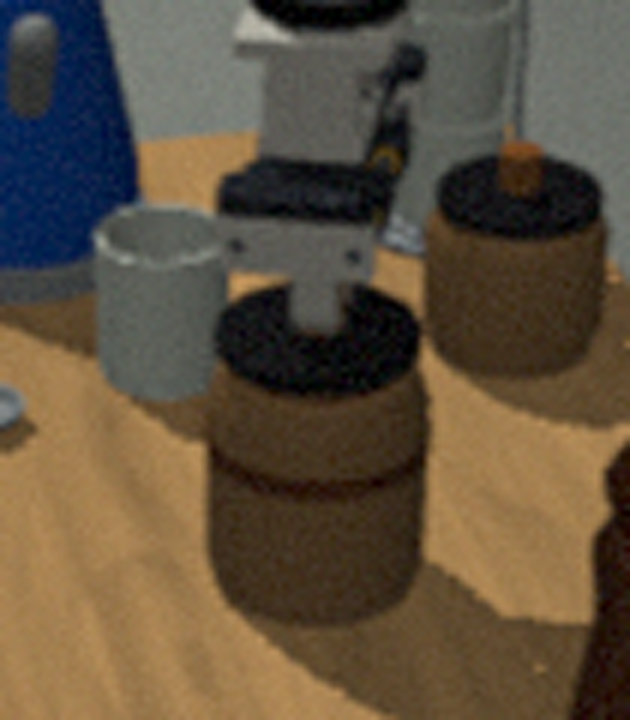

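```bash
python3 -m creep '[[[0,0,0.2,0,0,0,-1],[0,0,0.4,0,0,0,-1],[0,0,0.5,0,0,0,-1],[0,0,0.5,0,0,0,-1]]]'
```

```text
time: 5.7
tool_pos: [0.6721, 0.1919, 0.164]
tool_rot: [3.14, 0.001, 2.726]
contact_force: [-0.9, 0.5, -1.7]
opening: 0.0255
```

```bash
python3 -m creep '[[[0,0,0.15,0,0,0,-1],[0,0,0.2,0,0,0,-1],[0,0,0.2,0,0,0,-1]]]'
```

```text
time: 6.0
tool_pos: [0.6721, 0.1919, 0.162]
tool_rot: [3.14, 0.001, 2.726]
contact_force: [-0.5, 0.9, -1.3]
opening: 0.0253
```

```bash
python3 -m creep '[[[0,0,0.1,0,0,0,-1],[0,0,0.15,0,0,0,-1],[0,0,0.15,0,0,0,-1]]]'
```

```text
time: 6.3
tool_pos: [0.6722, 0.1919, 0.1618]
tool_rot: [3.14, 0.002, 2.726]
contact_force: [-3.1, -0.5, 4.6]
opening: 0.0253
```

```bash
python3 -m creep '[[[0,0,0,0,0,0,0.0],[0,0,0,0,0,0,0.0],[0,0,0,0,0,0,0.0],[0,0,0,0,0,0,0.0]]]'
python3 -m creep '[[[0,0,-2,0,0,0,0],[0,0,-4.5,0,0,0,0],[0,0,-6.5,0,0,0,0],[0,0,-7,0,0,0,0]]]'
python3 - <<'E'
from h import *
np.set_printoptions(precision=4,suppress=True)
s=robot.observe();print(s['time'],s['tool_pos'],s['contact_force'],s['qpos'])
for c,b in [("side",(95,215,295,400)),]:
    im=robot.read_camera(c)[:,:,::-1]; cv2.imwrite(f"pics/{c}4.png",im); a=im[b[0]:b[1],b[2]:b[3]]; cv2.imwrite(f"pics/{c}4c.png",cv2.resize(a,None,fx=6,fy=6,interpolation=cv2.INTER_CUBIC))
d=np.array([.441,-.208,.15])-s['tool_pos'];M=R.from_euler('xyz',s['tool_rot']).as_matrix();print(M.T@d*100)
E
```

```text
time: 6.7
tool_pos: [0.6722, 0.1919, 0.1616]
tool_rot: [3.14, 0.002, 2.726]
contact_force: [-0.9, -0.3, 0.8]
opening: 0.0457
time: 7.1
tool_pos: [0.673, 0.1921, 0.2344]
tool_rot: [3.137, 0.006, 2.726]
contact_force: [0.1, 0.2, 0.1]
opening: 0.0459
7.1 [0.673  0.1921 0.2344] [0.1298 0.2386 0.0586] [ 0.1686  0.6815  0.9717  0.0002  1.4808 -0.9862]
[  5.1025 -46.0055   8.2067]
```

View pics/side4c.png

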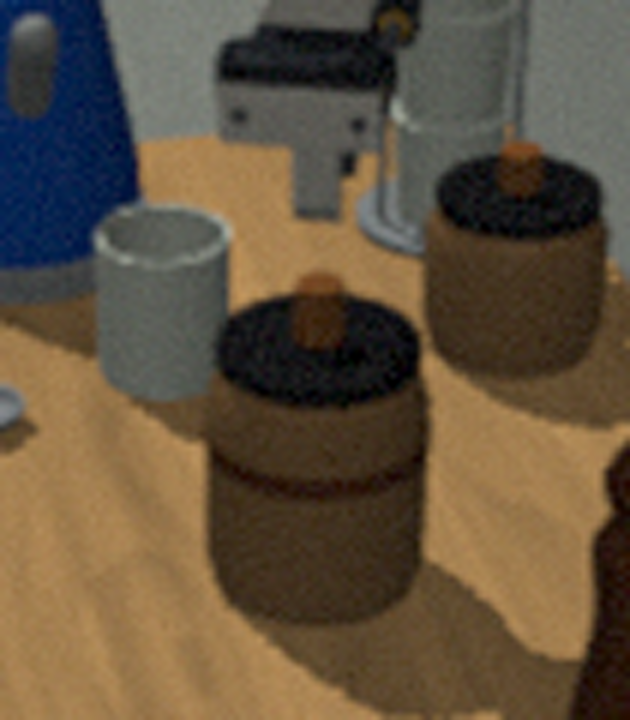

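The larger lid is flat on the canister, with its knob at side-crop (320,310). Next is the smaller lid.

```bash
python3 -m creep '[[[5.1,-46,8,0,0,0,0.3],[5.1,-46,8,0,0,0,0.3],[5.1,-46,8,0,0,0,0.3],[5.1,-46,8,0,0,0,0.3],[5.1,-46,8,0,0,0,0.3],[5.1,-46,8,0,0,0,0.3],[5.1,-46,8,0,0,0,0.3],[5.1,-46,8,0,0,0,0.3]]]'
python3 - <<'E'
from h import *
np.set_printoptions(precision=4,suppress=True)
s=robot.observe();print(s['time'],s['tool_pos'],s['qpos'])
d=np.array([.441,-.208,.12])-s['tool_pos'];M=R.from_euler('xyz',s['tool_rot']).as_matrix();print(M.T@d*100)
E
```

```text
time: 7.95
tool_pos: [0.4727, -0.1504, 0.162]
tool_rot: [3.138, 0.004, 2.726]
contact_force: [0.5, -1.9, 0.0]
opening: 0.0595
7.95 [ 0.4727 -0.1504  0.162 ] [-0.4651  0.3689  1.7217  0.0046  1.0474 -1.6224]
[ 0.5922 -6.5684  4.1777]
```

```bash
python3 -m creep '[[[0.3,-4,2,0,0,0,0.3],[0.6,-6.6,4.2,0,0,0,0.3],[0.6,-6.6,4.2,0,0,0,0.3],[0.6,-6.6,4.2,0,0,0,0.3]]]'
python3 - <<'E'
from h import *
np.set_printoptions(precision=4,suppress=True)
s=robot.observe();print(s['time'],s['tool_pos'])
p=robot.camera_params("wrist")
im=robot.read_camera("wrist");cv2.imwrite("pics/w5.png",im[:,:,::-1])
np.savez("p5.npz",**p)
s=robot.observe();print(s['time'],s['tool_pos'])
d=np.array([.441,-.208,.04])-s['tool_pos'];M=R.from_euler('xyz',s['tool_rot']).as_matrix();print(M.T@d*100)
E
```

```text
time: 8.35
tool_pos: [0.4401, -0.208, 0.1189]
tool_rot: [3.137, 0.001, 2.724]
contact_force: [1.0, -0.1, 0.5]
opening: 0.0597
8.35 [ 0.4401 -0.208   0.1189]
8.4 [ 0.441  -0.2078  0.1196]
[ 0.0127 -0.0524  7.9587]
```

View pics/w5.png

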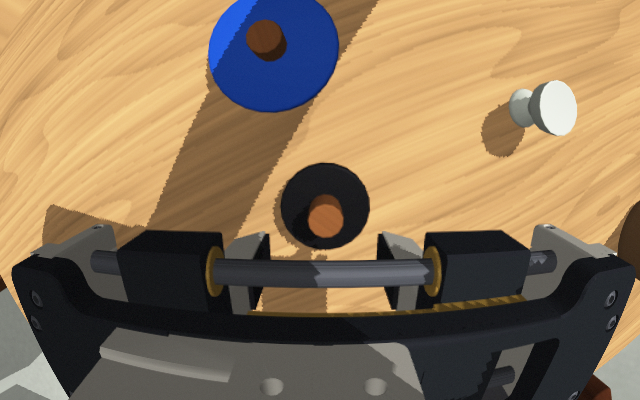

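The small dark lid is centred between the fingers (disc at wrist pixel 325,206, knob at 326,216). Descending.

```bash
python3 -m creep '[[[0,0,4.5,0,0,0,0.3],[0,0,7.6,0,0,0,0.3],[0,0,7.9,0,0,0,0.3],[0,0,7.9,0,0,0,0.3]]]'
python3 -m creep '[[[0,0,0,0,0,0,-1],[0,0,0,0,0,0,-1],[0,0,0,0,0,0,-1],[0,0,0,0,0,0,-1],[0,0,0,0,0,0,-1]]]' 35
```

```text
time: 8.8
tool_pos: [0.442, -0.2068, 0.041]
tool_rot: [3.137, 0.003, 2.727]
contact_force: [0.0, -0.0, -0.2]
opening: 0.0594
time: 9.3
tool_pos: [0.4421, -0.2069, 0.0414]
tool_rot: [3.137, 0.004, 2.727]
contact_force: [0.8, 0.3, 4.3]
opening: 0.0253
```

```bash
python3 -m creep '[[[0,0,-2,0,0,0,-1],[0,0,-6,0,0,0,-1],[0,0,-11,0,0,0,-1],[0,0,-16,0,0,0,-1],[0,0,-20,0,0,0,-1],[0,0,-22,0,0,0,-1],[0,0,-22,0,0,0,-1]]]'
cat >> h.py <<'E'
def goal():
    d=np.load("view.npz"); z=d["F"][:,2]; s=robot.observe(); M=R.from_euler('xyz',s['tool_rot']).as_matrix()
    t=-M.T@z; a=np.cross([0,0,1],t); n=np.linalg.norm(a); ang=np.arctan2(n,t[2])
    P=d["v"]+.0144*z; return s, M.T@(P-s['tool_pos'])*100, np.degrees(a/n*ang)
E
python3 - <<'E'
from h import *
np.set_printoptions(precision=4,suppress=True)
s,t,w=goal(); print(s['time'],s['tool_pos'],s['opening'],s['contact_force'],t,w,s['qpos'])
E
```

```text
time: 10.0
tool_pos: [0.442, -0.2082, 0.2644]
tool_rot: [3.139, 0.01, 2.727]
contact_force: [0.8, 1.1, -1.6]
opening: 0.0254
10.0 [ 0.442  -0.2082  0.2644] 0.02539782385841719 [ 0.7795  1.1252 -1.6176] [-14.0645  11.9336   3.2349] [ -4.4121 -34.1261   0.    ] [-0.6002  0.2507  1.5865  0.005   1.2952 -1.7578]
```

```bash
python3 -m creep '[[[-2,1.7,0,-0.6,-5,0,-1],[-5,4.2,0,-1.4,-11,0,-1],[-8,6.8,0.5,-2.3,-18,0,-1],[-11,9.3,1.5,-3.2,-25,0,-1],[-13,11,2.5,-4,-31,0,-1],[-14,11.9,3.2,-4.4,-34.1,0,-1],[-14,11.9,3.2,-4.4,-34.1,0,-1],[-14,11.9,3.2,-4.4,-34.1,0,-1]]]'
python3 - <<'E'
from h import *
np.set_printoptions(precision=4,suppress=True)
s,t,w=goal(); print(s['time'],s['tool_pos'],s['opening'],s['contact_force'],t,w,s['qpos'])
for c in ("side","top"):
    im=robot.read_camera(c)[:,:,::-1]; cv2.imwrite(f"pics/{c}6.png",im)
E
```

```text
time: 10.8
tool_pos: [0.6176, -0.1555, 0.2326]
tool_rot: [3.051, 0.6, 2.699]
contact_force: [1.1, 0.0, -0.8]
opening: 0.0254
10.8 [ 0.6176 -0.1555  0.2326] 0.025381496502785667 [ 1.0751  0.0365 -0.7876] [-0.194   0.0533 -0.0114] [-0.0259 -0.2695  0.    ] [-0.3985  0.2963  1.78    0.1461  0.4666 -1.6646]
```

View pics/side6.png

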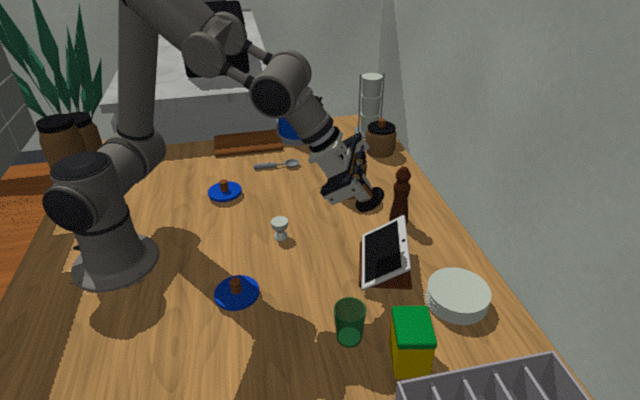

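View pics/top6.png

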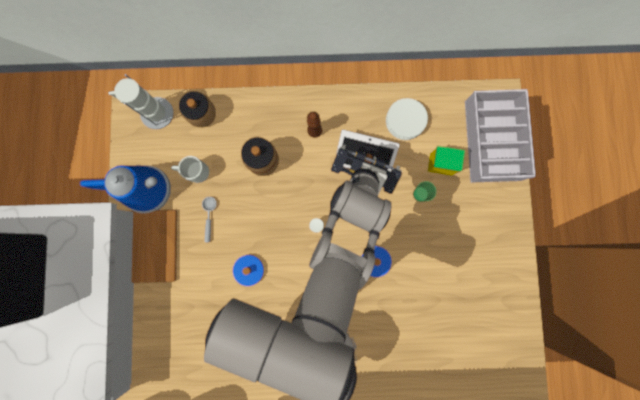

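```bash
python3 -m creep '[[[0,0,0,0,0,0,-1],[0,0,0,0,0,0,-1],[0,0,0,0,0,0,-1],[0,0,0,0,0,0,-1]]]' 
python3 - <<'E'
from h import *
np.set_printoptions(precision=4,suppress=True)
s,t,w=goal(); print(s['time'],s['tool_pos'],s['opening'],s['contact_force'],t,w)
d=np.load("view.npz"); F=d["F"]; v=d["v"]; a=np.linspace(0,2*np.pi,90)
im=robot.read_camera("side")[:,:,::-1].copy(); p=robot.camera_params("side")
def blow(im,b,k): return cv2.resize(im[b[0]:b[1],b[2]:b[3]],None,fx=k,fy=k,interpolation=cv2.INTER_CUBIC)
A=blow(im,(130,280,310,430),5)
def dr(A,P,p,o,k,col):
    q=(projN(p,P)-o+.5)*k-.5; cv2.polylines(A,[np.round(q).astype(np.int32)],True,col,1)
for h in (-.017,-.005): dr(A,v+h*F[:,2]+.037*(np.cos(a)[:,None]*F[:,0]+np.sin(a)[:,None]*F[:,1]),p,[310,130],5,(0,255,0))
cv2.imwrite("pics/side7c.png",A)
im=robot.read_camera("top")[:,:,::-1].copy(); p=robot.camera_params("top")
B=blow(im,(130,182,230,290),10)
for h in (.130,.142): dr(B,circ(.6712,.191,h,.053),p,[230,130],10,(0,255,0))
cv2.imwrite("pics/top7c.png",B)
m=(im.max(2)<70).astype(np.uint8); mm=np.zeros_like(m); cv2.circle(mm,(258,151),19,1,-1); mo=cv2.findContours(m*mm,0,1)[0]; h=cv2.convexHull(max(mo,key=cv2.contourArea)); M=cv2.moments(h); o=np.array([M["m10"],M["m01"]])/M["m00"]
print(o,M["m00"],hullc(p,np.r_[circ(.6716,.1916,.13,.053),circ(.6716,.1916,.142,.053)]), ray("top",o,.137))
E
```

```text
time: 11.3
tool_pos: [0.6183, -0.1565, 0.2347]
tool_rot: [3.051, 0.604, 2.697]
contact_force: [0.0, 0.4, -1.5]
opening: 0.0253
11.3 [ 0.6183 -0.1565  0.2347] 0.02526944336781556 [ 0.041   0.3824 -1.4563] [0.0076 0.1017 0.1013] [-0.0501 -0.0473  0.    ]
[257.4181 152.8139] 723.5 (array([256.7159, 152.1962]), 848.1418494990794) [0.6692 0.1893 0.137 ]
```

View pics/side7c.png

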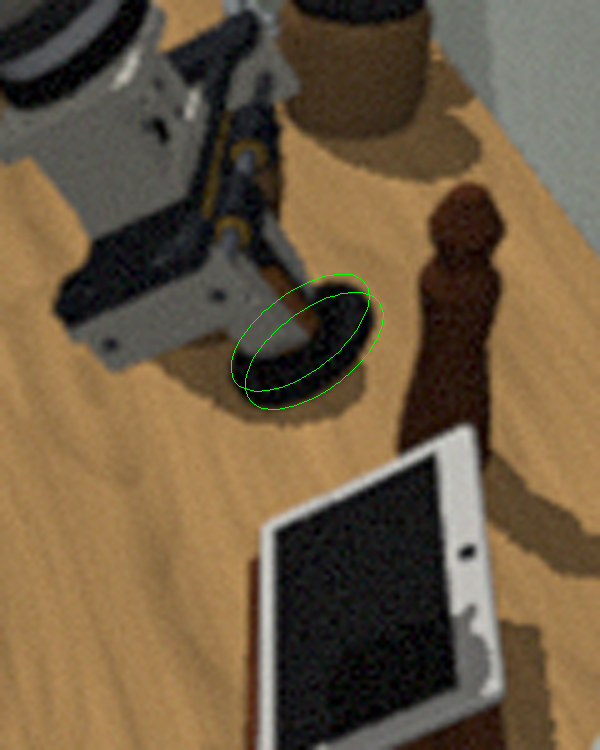

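View pics/top7c.png

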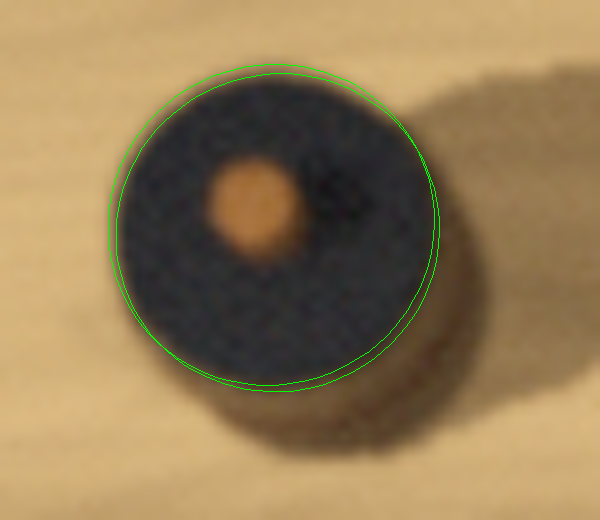

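Both placements check out: the held lid overlaps the predicted outline, and the larger lid lies flat and centred on the rim. Handing in.

```bash
python3 - <<'E'
from cell import robot
s=robot.observe(); print(s['time'],s['tool_pos'],s['opening'],abs(s['qvel']).max())
print(robot.hand_in())
E
```

```text
11.4 [ 0.61824468 -0.15634198  0.23446073] 0.02500605426177143 0.0019140540453235358
the job is handed in; nothing more can be done
None
```

The larger dark lid is closed on the canister. The smaller lid is held still by its knob at the view point, underside facing the tablet lens. I handed the job in at 11.4 s; it reports no verdict.

- **Larger lid:** I felt it seat at the expected height (TCP 0.162 m, about 5 N), then let go. In the side and top pictures it lies flat and centred on the rim, within about 3 mm.
- **Smaller lid:** The tool is within about 1–2 mm and 0.1° of the target worked out from the tablet's measured pose. The lid's outline in the side picture matches the prediction to within a few millimetres. The gripper opening is 25 mm on the 26 mm knob and the arm is not moving.
- **Disagreements:** The side and top cameras differed by 2–4 mm in y, and the wrist camera by up to 5 mm for the larger lid. I averaged the side and top readings, nudged 1–3 mm towards the other checks where they agreed. All of this is within tolerance.
- **Extra move:** I sent one unneeded 5 cm sideways row early on, in free air above the counter. It touched nothing and was corrected straight away.

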